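# Unload two cold blocks onto a lift-fed pile

## Task

Lift the retaining bar out of the two open brackets of the carrier and lay it flat inside the shallow steel tray. Then take the two cold blocks it held and stack them one after the other, in either order, squarely on the pile of like blocks in the stacker: nobody knows how high its lift has stopped, so lower each block until you feel it touch, and only then let go, without dropping it or ramming the pile. Leave the bottle, beaker and tip box alone.

Things in the scene. Friction and masses are not known exactly. Their poses are not given: they have to be found in the camera images.
- carrier: White plastic carrier, fixed, 150 (x) x 210 (y) mm, base 12 mm thick; origin centre of underside, z up. Two grey seats (28 mm wide, tops at z 30) at y = +40 and -40 carry the blocks; stops 6 mm above the seat stand 3 mm off the blocks' x ends. At y = +94 and -94 a steel bracket, 36 (x) x 8 (y) mm, 68 high, has an open-topped slot 20 mm wide (x), its bottom at z 56, for the bar.
- bar_center (a point): Centre of the loose retaining bar: plain steel, 16 (x) x 200 (y) x 26 (z) mm, about 0.25 kg. It starts lying in the two brackets along the carrier's y, its centre 69 mm above the bench, its underside 2 mm above the blocks. Grip it across its 16 mm at mid-length, where the blocks leave a gap of 40 mm below it.
- block_a_center (a point): Centre of one cold block: aluminium, 110 (x) x 40 (y) x 24 (z) mm, about 0.22 kg, two rows of five dark wells on top. It starts on the carrier's +y seat, x along the carrier's x, centre 42 mm above the bench, 40 mm from the other block and 30 mm from the bracket. Grip it across its 40 mm; fingers may reach 18 mm below it beside the narrower seat.
- block_b_center (a point): Centre of the other cold block, just the same, on the carrier's seat at -y.
- stacker: White housing, fixed, 160 (x) x 100 (y) x 60 mm high; origin centre of underside, z up. A pile of blocks like those above rises through its top, centred on the origin, long side along x; it gives 1 mm per 3 N, at most 15 mm. The pile's top starts anywhere from 92 to 142 mm above the bench, not reported. The housing's end stops reach 74 mm above the bench; the pile's long sides are free.
- tray: Shallow open steel tray, fixed, 240 (x) x 110 (y) x 20 mm high, walls and floor 4 mm thick; origin centre of underside, z up. The bar goes in along its x.
- bottle: Bystander: white bottle, 66 mm in diameter, 160 mm high, origin under its centre.
- beaker: Bystander: glass beaker, 70 mm in diameter, 90 mm high, origin under its centre.
- tipbox: Bystander: blue tip box with a clear lid, 85 x 120 x 73 mm, origin under its centre.

How it is judged:
On the way, in this order (a step that is already met when the one before it is completed fails the run):
1. the bar is lifted out of both brackets, the blocks still on their seats (z of bar_center in the frame of carrier above 0.085 m and distance of each of block_a_center, block_b_center from where it was at the start of the episode below 0.02 m), for 0.1 s.
2. the bar lies released in the tray (x of bar_center in the frame of tray between -0.1 and 0.1 m and y of bar_center in the frame of tray between -0.05 and 0.05 m and z of bar_center in the frame of tray below 0.02 m and contact force between the fingers and bar below 0.05 N and linear speed of bar below 0.02 m/s), for 0.2 s.
3. a block, still held, touches the top of the pile, square to it (((x of block_a_center in the frame of stacker between -0.012 and 0.012 m and y of block_a_center in the frame of stacker between -0.01 and 0.01 m and angle between the x axis of block_a_center and the x axis of stacker, either way round below 0.14 rad and angle between block_a_center's own z axis and vertical below 0.15 rad and contact force between block_a and stacker above 0.5 N and contact force between the fingers and block_a above 1 N) or (x of block_b_center in the frame of stacker between -0.012 and 0.012 m and y of block_b_center in the frame of stacker between -0.01 and 0.01 m and angle between the x axis of block_b_center and the x axis of stacker, either way round below 0.14 rad and angle between block_b_center's own z axis and vertical below 0.15 rad and contact force between block_b and stacker above 0.5 N and contact force between the fingers and block_b above 1 N))), for 0.05 s.
4. that block rests released on the pile (((x of block_a_center in the frame of stacker between -0.012 and 0.012 m and y of block_a_center in the frame of stacker between -0.01 and 0.01 m and angle between the x axis of block_a_center and the x axis of stacker, either way round below 0.14 rad and angle between block_a_center's own z axis and vertical below 0.06 rad and contact force between block_a and stacker above 0.5 N and contact force between the fingers and block_a below 0.05 N and linear speed of block_a below 0.02 m/s) or (x of block_b_center in the frame of stacker between -0.012 and 0.012 m and y of block_b_center in the frame of stacker between -0.01 and 0.01 m and angle between the x axis of block_b_center and the x axis of stacker, either way round below 0.14 rad and angle between block_b_center's own z axis and vertical below 0.06 rad and contact force between block_b and stacker above 0.5 N and contact force between the fingers and block_b below 0.05 N and linear speed of block_b below 0.02 m/s))), for 0.2 s.
5. the other block, still held, touches the top of the first one, square to the pile (((x of block_a_center in the frame of stacker between -0.012 and 0.012 m and y of block_a_center in the frame of stacker between -0.01 and 0.01 m and angle between the x axis of each of block_a_center, block_b_center and the x axis of stacker, either way round below 0.14 rad and angle between block_a_center's own z axis and vertical below 0.15 rad and contact force between block_a and block_b above 0.5 N and distance between block_a_center and block_b_center below 0.035 m and contact force between the fingers and block_a above 1 N and x of block_b_center in the frame of stacker between -0.012 and 0.012 m and y of block_b_center in the frame of stacker between -0.01 and 0.01 m and angle between block_b_center's own z axis and vertical below 0.06 rad and contact force between block_b and stacker above 0.5 N) or (x of block_b_center in the frame of stacker between -0.012 and 0.012 m and y of block_b_center in the frame of stacker between -0.01 and 0.01 m and angle between the x axis of each of block_b_center, block_a_center and the x axis of stacker, either way round below 0.14 rad and angle between block_b_center's own z axis and vertical below 0.15 rad and contact force between block_b and block_a above 0.5 N and distance between block_a_center and block_b_center below 0.035 m and contact force between the fingers and block_b above 1 N and x of block_a_center in the frame of stacker between -0.012 and 0.012 m and y of block_a_center in the frame of stacker between -0.01 and 0.01 m and angle between block_a_center's own z axis and vertical below 0.06 rad and contact force between block_a and stacker above 0.5 N))), for 0.05 s.
At the end, for the whole second after the job is handed in: Both blocks lie released and at rest on the pile, one on the other, each within 12 mm (along) and 10 mm (across) of the pile's axis, turned less than 0.14 rad and tilted less than 0.06 rad; the bar lies released, flat on the floor of the tray (all of step 2 and ((x of block_b_center in the frame of stacker between -0.012 and 0.012 m and y of block_b_center in the frame of stacker between -0.01 and 0.01 m and angle between the x axis of each of block_b_center, block_a_center and the x axis of stacker, either way round below 0.14 rad and angle between each of block_b_center, block_a_center's own z axis and vertical below 0.06 rad and contact force between block_b and stacker above 0.5 N and contact force between the fingers and block_b below 0.05 N and linear speed of each of block_b, block_a below 0.02 m/s and x of block_a_center in the frame of stacker between -0.012 and 0.012 m and y of block_a_center in the frame of stacker between -0.01 and 0.01 m and contact force between block_a and block_b above 0.5 N and distance between block_a_center and block_b_center below 0.035 m and contact force between the fingers and block_a below 0.05 N) or (x of block_a_center in the frame of stacker between -0.012 and 0.012 m and y of block_a_center in the frame of stacker between -0.01 and 0.01 m and angle between the x axis of each of block_a_center, block_b_center and the x axis of stacker, either way round below 0.14 rad and angle between each of block_a_center, block_b_center's own z axis and vertical below 0.06 rad and contact force between block_a and stacker above 0.5 N and contact force between the fingers and block_a below 0.05 N and linear speed of each of block_a, block_b below 0.02 m/s and x of block_b_center in the frame of stacker between -0.012 and 0.012 m and y of block_b_center in the frame of stacker between -0.01 and 0.01 m and contact force between block_b and block_a above 0.5 N and distance between block_a_center and block_b_center below 0.035 m and contact force between the fingers and block_b below 0.05 N))); the robot touches nothing.
It fails at once if a block is dropped on or at the pile (moves at over 0.33 m/s with no finger on it) (x of block_a_center in the frame of stacker between -0.06 and 0.06 m and y of block_a_center in the frame of stacker between -0.05 and 0.05 m and contact force between the fingers and block_a below 0.05 N and linear speed of block_a above 0.33 m/s).
It fails at once if a block is dropped on or at the pile (moves at over 0.33 m/s with no finger on it) (x of block_b_center in the frame of stacker between -0.06 and 0.06 m and y of block_b_center in the frame of stacker between -0.05 and 0.05 m and contact force between the fingers and block_b below 0.05 N and linear speed of block_b above 0.33 m/s).
It fails at once if the pile is rammed (a block pressed on it with over 40 N) (contact force between any of block_a, block_b and stacker above 40 N or contact force between block_a and block_b above 40 N).
It fails at once if a bystander is moved by over 30 mm (distance of any of bottle, beaker, tipbox from where it was at the start of the episode above 0.03 m).
It also fails if it takes over 72 s, if anything falls off the work surface, if the arm or the gripper's body presses on something with over 40 N, if the wrist force passes 120 N, or if a joint passes its speed limit or range.

## Robot

A 6-joint arm with a two-finger parallel gripper is mounted at the origin on the work surface. World frame = base frame: x ahead of the robot, y to its left, z up, the work surface at z = 0. Lengths are in m, angles in rad, forces in N, time in s.
With the tool pointing down it reaches from about 0.375 to 0.975 m from the base axis. Payload 3.8 kg.
Tool frame: the origin (TCP) lies midway between the tips of the shut fingers; the grasp point (between the pads) lies 19 mm behind it; z points along the fingers, y is the direction in which the jaws open and shut (so a half turn about z gives the same grasp; the last joint's range is limited). The gripper opens to 85 mm and grips with 20 to 120 N. Pads are 22 mm wide; open, the fingers measure 114 mm over their backs; the gripper's body (76 mm by 85 mm) begins 54 mm behind the grasp point. The pads swing forward as they close: fully open they stand 13 mm farther back than shut.
Start: joints at [-1.198, 0.264, 1.604, -0, 1.274, -0.037], TCP at [0.269, -0.619, 0.231] pointing down, gripper open.
Joint ranges: [-2.63, 2.63], [-0.94, 2.18], [0.31, 2.57], [-1.31, 4.45], [0, 2.66], [-2.55, 2.55]. Speed limits (rad/s): [2.57, 2.57, 3.14, 3.14, 3.14, 3.14].

## Interface

Orientations are given as a rotation vector (axis times angle).
In Python, from workcell import bot gives the robot as it stands.
- The arm moves only by the shell command python3 -m inch 'ROWS' [FORCE]. ROWS is JSON, a list of rows, each an object of numbers: "dx", "dy", "dz": the shift along the tool's x, y, z in m; "ax", "ay", "az": the turn, a rotation vector about the tool's x, y, z in degrees; "fingers": the opening, from -1 (shut) to 1 (fully open). A call has 1 to 20 rows; each row is the pose to reach, as a shift and turn from the pose measured when the call began, along the tool's axes at that moment; what a row does not reach only later rows make up. A row lasts 1/8 s, in which the tool goes at most 62.5 mm and 10.7 degrees, less where a joint would pass 70% of its speed; a pose out of reach is approached as far as the arm can. A call with a gripper value outside its range is refused whole. The fingers move at their own pace and stop on an object; FORCE is the grip in N (left out, the last holds). Time passes only in rows, so rows that repeat a pose let the fingers close. It gives the time, the measured TCP pose, the force and the opening at its end, in the units of the state.
- bot.read_state(): the state, without advancing time (a new reading comes with each control period).
- bot.read_camera(name): name is "scene" or "top" or "wrist"; returns (picture, depth): 480x640x3 uint8, blue, green, red; 480x640 float32, m along the optical axis (not along the pixel's ray), 0 where there is no reading.
- bot.get_calibration(name): a dict with "intrinsics" (3x3 intrinsics, pixels), "view" (4x4, takes a point from world to camera coordinates). Camera axes: x right, y down, z forward; pixel columns grow to the right and rows downward; lengths in m; the calibration is good to about 2 mm. A picture is of the moment at which its call begins: read the wrist's pose just before it. get_calibration takes no time and is no camera call; for the wrist camera it gives the pose at the moment of the call.
- bot.finish_job(): hands the job in, once; it reports no verdict.
Trained networks look in the newest picture that a camera, given by its name, has taken for a name from the list of things; names that differ only in an ending like _2 or _b are one class to them, and where a whole thing is asked for, a point or a joint stands for the part that bears it (a point fixed in the world has none). Each returns a list of dicts, best first, with "p" (0 to 1); they miss things now and then, are a little off and sometimes report something else, mostly with a low value. They report only what shows in the picture. A call takes as long as a camera call.
- bot.masks_of(camera, thing): "region" (480x640 bool, what is visible of it) and "box" ([left, top, right, bottom] in pixels, round what is visible of it).
The state is a dict: "time": time; "q": joint angles; "joint_vel": joint speeds; "joint_torque": joint torques, N m; "tool_pos": TCP position; "tcp_rot": TCP orientation; "wrist_force": force on the tool from outside, world axes, zero at the start; "torque": the same for the moment, N m; "width": opening from 0.0 (shut) to 1.0 (fully open).
Only numpy, scipy, OpenCV 4.12 (cv2) and the standard library are available. Lean on these libraries where they do the work, as an engineer would, in place of code of your own. Each camera call takes 0.05 s, during which the arm holds its last target. There are 200 camera calls.

## Working session

There is one attempt and no reset: what is moved stays moved. The work goes in short steps, Python scripts to look and compute and a shell command to move; the robot and the scene stay as the last step left them, time stands still between calls to the robot, and variables do not carry over. Pictures are saved under pics/ and viewed, about 8 in all and at most 12, crops included, and the job is handed in when it is done.

```bash
ls; mkdir -p pics; cat > h.py <<'E'
import numpy as np, cv2
from workcell import bot
from scipy.spatial.transform import Rotation as R
def cloud(cam):
    st=bot.read_state(); c=bot.get_calibration(cam); img,d=bot.read_camera(cam)
    K=np.array(c["intrinsics"]);V=np.array(c["view"])
    v,u=np.mgrid[0:480,0:640]
    P=np.stack([(u-K[0,2])*d/K[0,0],(v-K[1,2])*d/K[1,1],d],-1)
    W=(P-V[:3,3])@V[:3,:3]
    W[d<=0]=np.nan
    return img,W
def rect(pts):
    r=cv2.minAreaRect((pts[:,:2]*1000).astype(np.float32)); return np.round(r[0],1),np.round(r[1],1),round(r[2],1)
E
python3 - <<'E'
from h import *
s=bot.read_state();print({k:np.round(v,3) for k,v in s.items()})
for cam in("top","scene"):
    img,W=cloud(cam);cv2.imwrite(f"pics/{cam}0.png",img)
    np.save(f"{cam}0.npy",W)
    for t in["carrier","bar_center","block_a_center","stacker","tray","bottle","beaker","tipbox"]:
        for m in bot.masks_of(cam,t)[:3]:
            p=W[m["region"]];p=p[~np.isnan(p[:,0])]
            if len(p)<5: print(cam,t,m["p"],len(p));continue
            z=np.percentile(p[:,2],95); top=p[p[:,2]>z-.008]
            print(cam,t,round(m["p"],2),m["box"],"z95",round(z,3),"all",*rect(p),"top",*rect(top))
E
```

```text
pics
{'time': np.float64(0.0), 'q': array([-1.198,  0.265,  1.605,  0.   ,  1.274, -0.037]), 'joint_vel': array([ 0.001,  0.003, -0.001,  0.002,  0.001,  0.001]), 'joint_torque': array([-3.0000e-03, -5.1513e+01, -3.6731e+01, -0.0000e+00,  1.3000e-02,
        0.0000e+00]), 'tool_pos': array([ 0.269, -0.618,  0.23 ]), 'tcp_rot': array([-3.074e+00, -6.390e-01,  1.000e-03]), 'wrist_force': array([-0.544,  0.53 ,  0.345]), 'torque': array([-0.071, -0.031,  0.015]), 'width': np.float64(1.002)}
top carrier 0.81 [126.8, 256.1, 230.1, 341.8] z95 0.045 all [489.3 319.8] [227.1 155. ] 74.4 top [486.7 310.5] [201.  127.3] 73.9
top bar_center 0.65 [127.2, 283.1, 217.6, 314.8] z95 0.086 all [485.1 309.4] [198.9  21.4] 75.2 top [486.  309.1] [199.  16.] 74.6
top block_a_center 0.67 [144.0, 265.7, 174.1, 319.6] z95 0.059 all [500.9 354.2] [ 59.9 111.5] 74.6 top [498.4 347.5] [ 45.9 109.4] 73.6
top stacker 0.92 [281.9, 232.0, 339.5, 308.8] z95 0.115 all [ 5.437e+02 -2.000e-01] [173.5 103.6] 10.6 top [ 5.388e+02 -1.000e-01] [110.4  39.9] 9.2
top tray 0.81 [405.6, 234.3, 460.1, 344.1] z95 0.02 all [ 50
[... 1095 characters left out ...]
top [5.425e+02 3.000e-01] [111.6  41.4] 9.2
scene stacker 0.71 [169.6, 208.7, 244.3, 279.1] z95 0.074 all [ 763.6 -190.8] [ 84.8 120.8] 9.0 top [ 763.3 -191.9] [ 83.  118.6] 8.7
scene tray 0.69 [231.0, 137.8, 335.6, 213.0] z95 0.019 all [ 503.9 -275.1] [242.8 115.6] 0.3 top [ 503.8 -275. ] [114.1 243.2] 89.8
scene bottle 0.91 [313.7, 319.0, 351.2, 390.6] z95 0.159 all [713.4 140.3] [142.8  64.3] 38.9 top [743.3 163.7] [29.6 28.6] 49.3
scene beaker 0.87 [218.4, 265.1, 260.6, 317.6] z95 0.089 all [761.7 -71.3] [134.7  68.7] 60.4 top [778.2 -43.5] [69.2 68.4] 35.8
scene tipbox 0.64 [170.6, 210.7, 242.6, 278.8] z95 0.074 all [ 763.7 -190.3] [ 84.4 119.9] 8.6 top [ 763.2 -191.5] [ 83.  117.8] 8.7
```

```bash
cat >> h.py <<'E'
def go(x,y,z,yaw,show=True):
    """tool-frame shift/turn to put TCP at x,y,z, pointing down, tool x at yaw deg"""
    s=bot.read_state(); T=R.from_rotvec(s["tcp_rot"])
    d=T.inv().apply(np.array([x,y,z])-s["tool_pos"])
    a=np.radians(yaw)
    G=R.from_matrix(np.array([[np.cos(a),np.sin(a),0],[np.sin(a),-np.cos(a),0],[0,0,-1]]).T)
    t=(T.inv()*G).as_rotvec(degrees=True)
    print("go d(mm)",np.round(d*1000,1),"a",np.round(t,2),"t",round(float(s["time"]),2),"F",np.round(s["wrist_force"],1),"w",round(float(s["width"]),3),"tcp",np.round(s["tool_pos"],4))
E
python3 - <<'E'
from h import *
go(.45,-.1,.23,45); go(.4875,.3095,.23,74.7)
E
```

```text
go d(mm) [ 372.9 -404.     1.3] a [  0.    -0.   -21.52] t 0.9 F [-0.5  0.2  0. ] w 0.999 tcp [ 0.269  -0.6191  0.2313]
go d(mm) [ 570.4 -764.6    1.3] a [  0.     0.   -51.22] t 0.9 F [-0.5  0.2  0. ] w 0.999 tcp [ 0.269  -0.6191  0.2313]
```

View pics/top0.png

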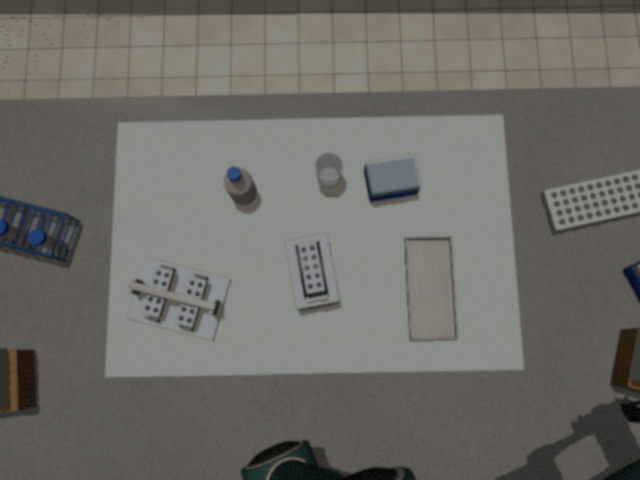

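The top view agrees with the networks: carrier at (178,298) with the bar from (132,287) to (218,308), stacker at (313,271), tray at (431,288).

```bash
python3 -m inch '[{"dx":0.373,"dy":-0.404,"az":-21.5},{"dx":0.373,"dy":-0.404,"az":-21.5},{"dx":0.373,"dy":-0.404,"az":-21.5},{"dx":0.373,"dy":-0.404,"az":-21.5},{"dx":0.373,"dy":-0.404,"az":-21.5},{"dx":0.373,"dy":-0.404,"az":-21.5},{"dx":0.373,"dy":-0.404,"az":-21.5},{"dx":0.373,"dy":-0.404,"az":-21.5},{"dx":0.570,"dy":-0.765,"az":-51.2},{"dx":0.570,"dy":-0.765,"az":-51.2},{"dx":0.570,"dy":-0.765,"az":-51.2},{"dx":0.570,"dy":-0.765,"az":-51.2},{"dx":0.570,"dy":-0.765,"az":-51.2},{"dx":0.570,"dy":-0.765,"az":-51.2},{"dx":0.570,"dy":-0.765,"az":-51.2},{"dx":0.570,"dy":-0.765,"az":-51.2},{"dx":0.570,"dy":-0.765,"az":-51.2},{"dx":0.570,"dy":-0.765,"az":-51.2},{"dx":0.570,"dy":-0.765,"az":-51.2},{"dx":0.570,"dy":-0.765,"az":-51.2}]'
python3 - <<'E'
from h import *
go(.4875,.3095,.23,74.7)
img,W=cloud("wrist");cv2.imwrite("pics/w1.png",img)
for t,z in[("bar_center",.082),("block_a_center",.054)]:
    for m in bot.masks_of("wrist",t)[:3]:
        p=W[m["region"]];p=p[np.abs(p[:,2]-z)<.006]
        if len(p)>9: print(t,round(m["p"],2),m["box"],len(p),np.median(p[:,2]).round(4),*rect(p))
E
```

```text
go d(mm) [ 570.4 -764.6    1.3] a [  0.     0.   -51.22] t 0.9 F [-0.5  0.2  0. ] w 0.999 tcp [ 0.269  -0.6191  0.2313]invalid input at $[0]: expected keys dx, dy, dz, ax, ay, az, fingers
```

View pics/w1.png

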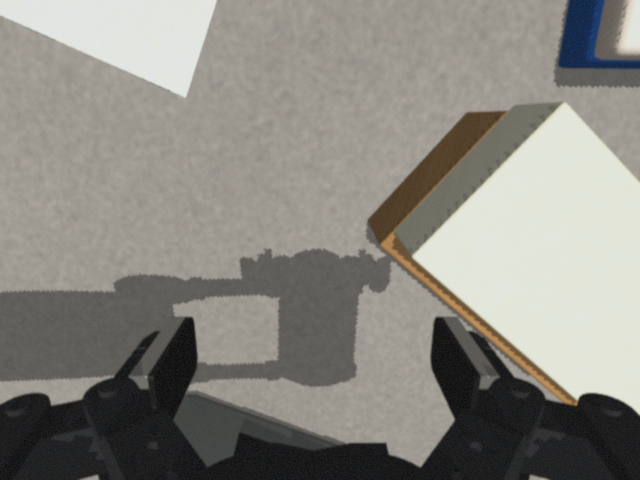

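The arm did not move because every row needs all the keys. The wrist view shows the fingers at left (175,360) and right (460,360). I'll retype the rows.

```bash
python3 -m inch '[{"dx":0.373,"dy":-0.404,"dz":0,"ax":0,"ay":0,"az":-21.5,"fingers":1},{"dx":0.373,"dy":-0.404,"dz":0,"ax":0,"ay":0,"az":-21.5,"fingers":1},{"dx":0.373,"dy":-0.404,"dz":0,"ax":0,"ay":0,"az":-21.5,"fingers":1},{"dx":0.373,"dy":-0.404,"dz":0,"ax":0,"ay":0,"az":-21.5,"fingers":1},{"dx":0.373,"dy":-0.404,"dz":0,"ax":0,"ay":0,"az":-21.5,"fingers":1},{"dx":0.373,"dy":-0.404,"dz":0,"ax":0,"ay":0,"az":-21.5,"fingers":1},{"dx":0.373,"dy":-0.404,"dz":0,"ax":0,"ay":0,"az":-21.5,"fingers":1},{"dx":0.373,"dy":-0.404,"dz":0,"ax":0,"ay":0,"az":-21.5,"fingers":1},{"dx":0.570,"dy":-0.765,"dz":0,"ax":0,"ay":0,"az":-51.2,"fingers":1},{"dx":0.570,"dy":-0.765,"dz":0,"ax":0,"ay":0,"az":-51.2,"fingers":1},{"dx":0.570,"dy":-0.765,"dz":0,"ax":0,"ay":0,"az":-51.2,"fingers":1},{"dx":0.570,"dy":-0.765,"dz":0,"ax":0,"ay":0,"az":-51.2,"fingers":1},{"dx":0.570,"dy":-0.765,"dz":0,"ax":0,"ay":0,"az":-51.2,"fingers":1},{"dx":0.570,"dy":-0.765,"dz":0,"ax":0,"ay":0,"az":-51.2,"fingers":1},{"dx":0.570,"dy":-0.765,"dz":0,"ax":0,"ay":0,"az":-51.2,"fingers":1},{"dx":0.570,"dy":-0.765,"dz":0,"ax":0,"ay":0,"az":-51.2,"fingers":1},{"dx":0.570,"dy":-0.765,"dz":0,"ax":0,"ay":0,"az":-51.2,"fingers":1},{"dx":0.570,"dy":-0.765,"dz":0,"ax":0,"ay":0,"az":-51.2,"fingers":1}]'
cat > look.py <<'E'
import sys
from h import *
img,W=cloud("wrist");cv2.imwrite(sys.argv[1],img)
for a in sys.argv[2:]:
    t,z=a.split(":");z=float(z)
    for m in bot.masks_of("wrist",t)[:3]:
        p=W[m["region"]];p=p[np.abs(p[:,2]-z)<.006]
        if len(p)>9: print(t,round(m["p"],2),m["box"],len(p),np.median(p[:,2]).round(4),*rect(p))
E
python3 look.py pics/w2.png bar_center:.082 block_a_center:.054
python3 -c "from h import *
go(.4875,.3095,.054,74.7)"
```

```text
time: 3.3
tool_pos: [0.4868, 0.3083, 0.2311]
tcp_rot: [2.498, 1.904, -0.002]
wrist_force: [0.6, 0.0, 1.1]
width: 0.998
bar_center 0.8 [304.2, 75.8, 325.5, 339.9] 5644 0.0833 [487.4 311.9] [200.1  16. ] 74.5
block_a_center 0.78 [243.9, 129.2, 385.6, 185.1] 6112 0.0554 [499.9 351.3] [ 40.1 110.2] 74.3
go d(mm) [  1.5   0.  177.4] a [ 0.01  0.02 -0.13] t 3.45 F [ 0.3 -0.5  0.4] w 1.0 tcp [0.4871 0.3081 0.2314]
```

View pics/w2.png

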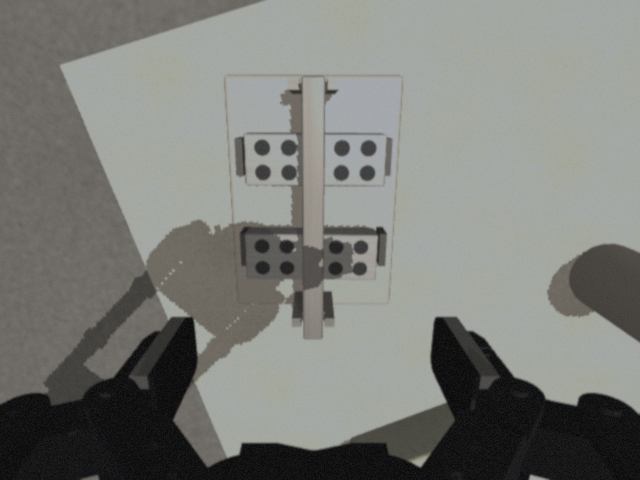

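The bar runs from (313,77) to (313,338), midway between the fingers, and its gap to the blocks lies along it. The measured bar height of 0.083 fits the stated size. Descending.

```bash
python3 -m inch '[{"dx":0.003,"dy":0,"dz":0.06,"ax":0,"ay":0,"az":0,"fingers":1},{"dx":0.003,"dy":0,"dz":0.12,"ax":0,"ay":0,"az":0,"fingers":1},{"dx":0.003,"dy":0,"dz":0.16,"ax":0,"ay":0,"az":0,"fingers":1},{"dx":0.003,"dy":0,"dz":0.177,"ax":0,"ay":0,"az":0,"fingers":1},{"dx":0.003,"dy":0,"dz":0.177,"ax":0,"ay":0,"az":0,"fingers":1},{"dx":0.003,"dy":0,"dz":0.177,"ax":0,"ay":0,"az":0,"fingers":-1},{"dx":0.003,"dy":0,"dz":0.177,"ax":0,"ay":0,"az":0,"fingers":-1},{"dx":0.003,"dy":0,"dz":0.177,"ax":0,"ay":0,"az":0,"fingers":-1},{"dx":0.003,"dy":0,"dz":0.177,"ax":0,"ay":0,"az":0,"fingers":-1},{"dx":0.003,"dy":0,"dz":0.177,"ax":0,"ay":0,"az":0,"fingers":-1},{"dx":0.003,"dy":0,"dz":0.177,"ax":0,"ay":0,"az":0,"fingers":-1},{"dx":0.003,"dy":0,"dz":0.177,"ax":0,"ay":0,"az":0,"fingers":-1}]' 50
python3 -c "from h import *
go(.4875,.311,.054,74.6)"
```

```text
time: 4.95
tool_pos: [0.4883, 0.3114, 0.0553]
tcp_rot: [2.499, 1.903, 0.001]
wrist_force: [-1.3, 0.1, 5.8]
width: 0.179
go d(mm) [-0.6 -0.6  1.3] a [ 0.04 -0.03 -0.02] t 4.95 F [-1.3  0.1  5.8] w 0.179 tcp [0.4883 0.3114 0.0553]
```

```bash
python3 -m inch '[{"dx":0,"dy":0,"dz":-0.015,"ax":0,"ay":0,"az":0,"fingers":-1},{"dx":0,"dy":0,"dz":-0.04,"ax":0,"ay":0,"az":0,"fingers":-1},{"dx":0,"dy":0,"dz":-0.08,"ax":0,"ay":0,"az":0,"fingers":-1},{"dx":0,"dy":0,"dz":-0.13,"ax":0,"ay":0,"az":0,"fingers":-1},{"dx":0,"dy":0,"dz":-0.185,"ax":0,"ay":0,"az":0,"fingers":-1},{"dx":0,"dy":0,"dz":-0.185,"ax":0,"ay":0,"az":0,"fingers":-1},{"dx":0,"dy":0,"dz":-0.185,"ax":0,"ay":0,"az":0,"fingers":-1}]'
python3 look.py pics/w3.png bar_center:.25 block_a_center:.054
python3 -c "from h import *
go(.46,.02,.24,30);go(.502,-.2755,.24,0)"
```

```text
time: 5.82
tool_pos: [0.4875, 0.3109, 0.2398]
tcp_rot: [2.499, 1.903, -0.0]
wrist_force: [-0.5, -0.6, -3.9]
width: 0.177
block_a_center 0.84 [246.9, 135.1, 384.8, 185.3] 3989 0.0554 [500.3 351.7] [ 39.7 109.5] 74.5
go d(mm) [-287.    51.6   -1.7] a [-0.08  0.22 44.57] t 5.97 F [ 0.7 -0.9 -2.1] w 0.178 tcp [0.4866 0.3104 0.2376]
go d(mm) [-560.7  170.7   -1.2] a [-2.000e-02  2.400e-01  7.457e+01] t 5.97 F [ 0.7 -0.9 -2.1] w 0.178 tcp [0.4866 0.3104 0.2376]
```

View pics/w3.png

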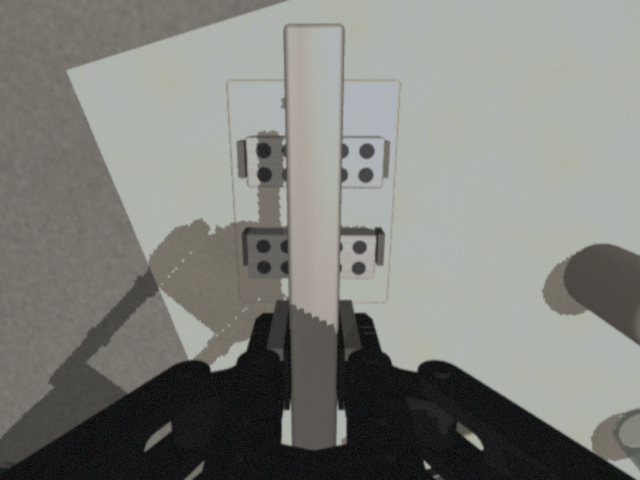

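The bar, seen from (313,25) down to the fingers, is held level. Both blocks are still on their seats, at (315,160) and (312,252). Next I carry the bar to the tray.

```bash
python3 -m inch '[{"dx":-0.287,"dy":0.052,"dz":-0.002,"ax":0,"ay":0,"az":44.6,"fingers":-1},{"dx":-0.287,"dy":0.052,"dz":-0.002,"ax":0,"ay":0,"az":44.6,"fingers":-1},{"dx":-0.287,"dy":0.052,"dz":-0.002,"ax":0,"ay":0,"az":44.6,"fingers":-1},{"dx":-0.287,"dy":0.052,"dz":-0.002,"ax":0,"ay":0,"az":44.6,"fingers":-1},{"dx":-0.561,"dy":0.171,"dz":-0.002,"ax":0,"ay":0,"az":74.6,"fingers":-1},{"dx":-0.561,"dy":0.171,"dz":-0.002,"ax":0,"ay":0,"az":74.6,"fingers":-1},{"dx":-0.561,"dy":0.171,"dz":-0.002,"ax":0,"ay":0,"az":74.6,"fingers":-1},{"dx":-0.561,"dy":0.171,"dz":-0.002,"ax":0,"ay":0,"az":74.6,"fingers":-1},{"dx":-0.561,"dy":0.171,"dz":-0.002,"ax":0,"ay":0,"az":74.6,"fingers":-1},{"dx":-0.561,"dy":0.171,"dz":-0.002,"ax":0,"ay":0,"az":74.6,"fingers":-1},{"dx":-0.561,"dy":0.171,"dz":-0.002,"ax":0,"ay":0,"az":74.6,"fingers":-1},{"dx":-0.561,"dy":0.171,"dz":-0.002,"ax":0,"ay":0,"az":74.6,"fingers":-1},{"dx":-0.561,"dy":0.171,"dz":-0.002,"ax":0,"ay":0,"az":74.6,"fingers":-1}]'
python3 look.py pics/w4.png bar_center:.25 tray:.02
python3 -c "from h import *
go(.502,-.2755,.0065,0)"
```

```text
time: 7.6
tool_pos: [0.502, -0.2745, 0.2401]
tcp_rot: [3.14, 0.001, -0.007]
wrist_force: [0.2, -0.6, -2.4]
width: 0.179
bar_center 0.92 [281.4, 22.9, 343.6, 449.5] 10 0.253 [ 513.6 -283.5] [1.1 0.4] 16.1
tray 0.7 [245.1, 59.5, 381.7, 316.4] 2944 0.0209 [ 506.6 -275.3] [231.6 110.3] 0.0
go d(mm) [4.000e-01 2.000e-01 2.343e+02] a [0.12 0.19 0.06] t 7.75 F [-0.   0.3 -3.5] w 0.178 tcp [ 0.5023 -0.2748  0.2408]
```

```bash
python3 -m inch '[{"dx":0.001,"dy":0.001,"dz":0.06,"ax":0,"ay":0,"az":0,"fingers":-1},{"dx":0.001,"dy":0.001,"dz":0.12,"ax":0,"ay":0,"az":0,"fingers":-1},{"dx":0.001,"dy":0.001,"dz":0.17,"ax":0,"ay":0,"az":0,"fingers":-1},{"dx":0.001,"dy":0.001,"dz":0.21,"ax":0,"ay":0,"az":0,"fingers":-1},{"dx":0.001,"dy":0.001,"dz":0.222,"ax":0,"ay":0,"az":0,"fingers":-1},{"dx":0.001,"dy":0.001,"dz":0.228,"ax":0,"ay":0,"az":0,"fingers":-1},{"dx":0.001,"dy":0.001,"dz":0.232,"ax":0,"ay":0,"az":0,"fingers":-1},{"dx":0.001,"dy":0.001,"dz":0.232,"ax":0,"ay":0,"az":0,"fingers":-1}]'
python3 -c "from h import *
go(.502,-.2755,.0055,0)"
```

```text
time: 8.75
tool_pos: [0.5037, -0.2769, 0.0103]
tcp_rot: [3.138, 0.002, -0.002]
wrist_force: [0.1, 0.1, -2.3]
width: 0.179
go d(mm) [-1.7 -1.5  4.8] a [0.19 0.06 0.06] t 8.75 F [ 0.1  0.1 -2.3] w 0.179 tcp [ 0.5037 -0.2769  0.0103]
```

```bash
python3 -m inch '[{"dx":0,"dy":0,"dz":0.002,"ax":0,"ay":0,"az":0,"fingers":-1},{"dx":0,"dy":0,"dz":0.004,"ax":0,"ay":0,"az":0,"fingers":-1},{"dx":0,"dy":0,"dz":0.005,"ax":0,"ay":0,"az":0,"fingers":-1},{"dx":0,"dy":0,"dz":0.005,"ax":0,"ay":0,"az":0,"fingers":-1}]'
```

```text
time: 9.25
tool_pos: [0.5035, -0.2769, 0.0051]
tcp_rot: [3.138, 0.002, -0.002]
wrist_force: [0.2, -0.7, -3.0]
width: 0.177
```

```bash
python3 -m inch '[{"dx":0,"dy":0,"dz":0.001,"ax":0,"ay":0,"az":0,"fingers":-1},{"dx":0,"dy":0,"dz":0.001,"ax":0,"ay":0,"az":0,"fingers":-1},{"dx":0,"dy":0,"dz":0.001,"ax":0,"ay":0,"az":0,"fingers":-0.3},{"dx":0,"dy":0,"dz":0.001,"ax":0,"ay":0,"az":0,"fingers":-0.2},{"dx":0,"dy":0,"dz":0.001,"ax":0,"ay":0,"az":0,"fingers":-0.2},{"dx":0,"dy":0,"dz":0.001,"ax":0,"ay":0,"az":0,"fingers":-0.2},{"dx":0,"dy":0,"dz":0.001,"ax":0,"ay":0,"az":0,"fingers":-0.2}]'
python3 -c "from h import *
go(.502,-.2755,.24,0)"
```

```text
time: 10.12
tool_pos: [0.5035, -0.2769, 0.0042]
tcp_rot: [3.138, 0.002, -0.002]
wrist_force: [-0.2, 0.1, 0.7]
width: 0.4
go d(mm) [  -1.8   -0.6 -235.8] a [0.18 0.08 0.06] t 10.12 F [-0.2  0.1  0.7] w 0.4 tcp [ 0.5035 -0.2769  0.0042]
```

```bash
python3 -m inch '[{"dx":0,"dy":0,"dz":-0.05,"ax":0,"ay":0,"az":0,"fingers":-0.2},{"dx":0,"dy":0,"dz":-0.11,"ax":0,"ay":0,"az":0,"fingers":-0.2},{"dx":0,"dy":0,"dz":-0.17,"ax":0,"ay":0,"az":0,"fingers":0.3},{"dx":0,"dy":0,"dz":-0.225,"ax":0,"ay":0,"az":0,"fingers":0.32},{"dx":0,"dy":0,"dz":-0.236,"ax":0,"ay":0,"az":0,"fingers":0.32},{"dx":0,"dy":0,"dz":-0.236,"ax":0,"ay":0,"az":0,"fingers":0.32}]'
python3 look.py pics/w5.png bar_center:.03 tray:.02
python3 -c "from h import *
go(.50,.350,.2,164.6)"
```

```text
time: 10.88
tool_pos: [0.5042, -0.2763, 0.2409]
tcp_rot: [3.137, 0.002, 0.0]
wrist_force: [0.4, 0.2, -1.4]
width: 0.659
bar_center 0.55 [303.5, 84.9, 322.4, 308.6] 3958 0.0313 [ 504.5 -276.7] [ 16.  199.3] 90.0
tray 0.72 [243.6, 63.2, 378.1, 326.7] 3858 0.0209 [ 502.1 -275.3] [239.7 110.1] 0.0
go d(mm) [  -1.7 -625.4   36.8] a [-4.3000e-01  1.2000e-01 -1.6454e+02] t 11.03 F [ 0.8  0.1 -0.7] w 0.657 tcp [ 0.5025 -0.2753  0.2373]
```

View pics/w5.png

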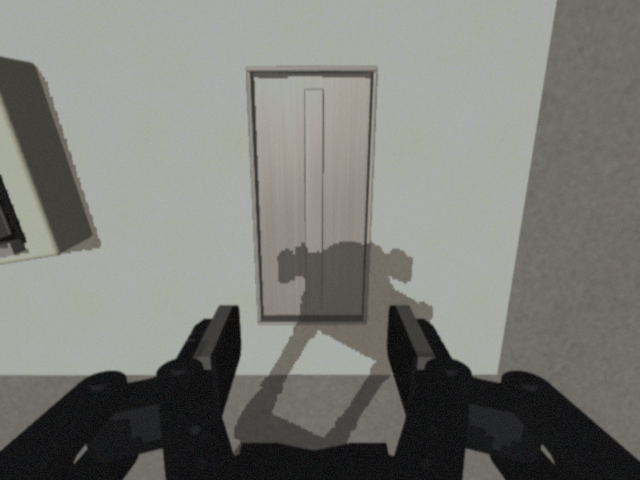

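The bar, from (313,88) to (313,310), lies flat in the tray, centred and along its x; its top is at about 0.030. Next is block A.

```bash
python3 -m inch '[{"dx":-0.002,"dy":-0.625,"dz":0.0,"ax":0,"ay":0,"az":-164.5,"fingers":0.32},{"dx":-0.002,"dy":-0.625,"dz":0.0,"ax":0,"ay":0,"az":-164.5,"fingers":0.32},{"dx":-0.002,"dy":-0.625,"dz":0.0,"ax":0,"ay":0,"az":-164.5,"fingers":0.32},{"dx":-0.002,"dy":-0.625,"dz":0.0,"ax":0,"ay":0,"az":-164.5,"fingers":0.32},{"dx":-0.002,"dy":-0.625,"dz":0.0,"ax":0,"ay":0,"az":-164.5,"fingers":0.32},{"dx":-0.002,"dy":-0.625,"dz":0.0,"ax":0,"ay":0,"az":-164.5,"fingers":0.32},{"dx":-0.002,"dy":-0.625,"dz":0.0,"ax":0,"ay":0,"az":-164.5,"fingers":0.32},{"dx":-0.002,"dy":-0.625,"dz":0.0,"ax":0,"ay":0,"az":-164.5,"fingers":0.32},{"dx":-0.002,"dy":-0.625,"dz":0.0,"ax":0,"ay":0,"az":-164.5,"fingers":0.32},{"dx":-0.002,"dy":-0.625,"dz":0.0,"ax":0,"ay":0,"az":-164.5,"fingers":0.32},{"dx":-0.002,"dy":-0.625,"dz":0.0,"ax":0,"ay":0,"az":-164.5,"fingers":0.32},{"dx":-0.002,"dy":-0.625,"dz":0.0,"ax":0,"ay":0,"az":-164.5,"fingers":0.32},{"dx":-0.002,"dy":-0.625,"dz":0.0,"ax":0,"ay":0,"az":-164.5,"fingers":0.32},{"dx":-0.002,"dy":-0.625,"dz":0.0,"ax":0,"ay":0,"az":-164.5,"fingers":0.32},{"dx":-0.002,"dy":-0.625,"dz":0.0,"ax":0,"ay":0,"az":-164.5,"fingers":0.32},{"dx":-0.002,"dy":-0.625,"dz":0.037,"ax":0,"ay":0,"az":-164.5,"fingers":0.32},{"dx":-0.002,"dy":-0.625,"dz":0.037,"ax":0,"ay":0,"az":-164.5,"fingers":0.32},{"dx":-0.002,"dy":-0.625,"dz":0.037,"ax":0,"ay":0,"az":-164.5,"fingers":0.32}]'
python3 look.py pics/w6.png block_a_center:.055 carrier:.012
python3 -c "from h import *
go(.50,.350,.028,164.5)
img,W=cloud('top')
for m in bot.masks_of('top','block_a_center')[:3]:
    p=W[m['region']];p=p[np.abs(p[:,2]-.056)<.006]
    if len(p)>9: print(round(m['p'],2),m['box'],*rect(p))"
```

```text
time: 13.28
tool_pos: [0.4992, 0.3493, 0.1989]
tcp_rot: [-0.423, -3.106, 0.005]
wrist_force: [-0.4, -0.6, 1.0]
width: 0.658
block_a_center 0.76 [290.6, 147.1, 344.6, 293.7] 7719 0.0554 [499.4 351. ] [ 40.  109.6] 74.1
block_a_center 0.4 [177.1, 143.2, 244.7, 296.5] 8058 0.0554 [475.3 274.6] [ 40.7 110.2] 73.9
carrier 0.6 [117.1, 118.5, 401.5, 295.4] 24531 0.0133 [487.7 313.6] [209.8 148.8] 74.4
go d(mm) [-3.000e-01 -1.000e-01  1.731e+02] a [-0.05 -0.21  0.03] t 13.43 F [ 0.4  0.2 -0.4] w 0.657 tcp [0.5003 0.3501 0.2011]
0.79 [141.2, 266.5, 176.6, 318.4] [499.2 349.3] [ 41.4 109.5] 75.3
0.24 [175.6, 280.9, 208.1, 328.8] [474.6 273.7] [ 41.1 109.7] 73.7
```

View pics/w6.png

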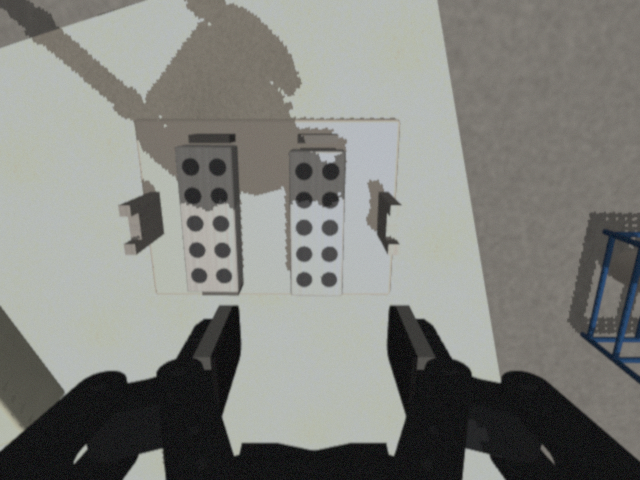

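Block A is at (317,222), centred between the fingers, with the +y bracket at (388,222). Both cameras put it within 2 mm of (0.4993, 0.350). Descending.

```bash
python3 -m inch '[{"dx":0.001,"dy":0,"dz":0.06,"ax":0,"ay":0,"az":0,"fingers":0.32},{"dx":0.001,"dy":0,"dz":0.11,"ax":0,"ay":0,"az":0,"fingers":0.32},{"dx":0.001,"dy":0,"dz":0.15,"ax":0,"ay":0,"az":0,"fingers":0.32},{"dx":0.001,"dy":0,"dz":0.17,"ax":0,"ay":0,"az":0,"fingers":0.32},{"dx":0.001,"dy":0,"dz":0.173,"ax":0,"ay":0,"az":0,"fingers":0.32},{"dx":0.001,"dy":0,"dz":0.173,"ax":0,"ay":0,"az":0,"fingers":0.32}]' 50
python3 -c "from h import *
go(.4993,.3503,.028,164.5)"
```

```text
time: 14.28
tool_pos: [0.5, 0.3512, 0.0298]
tcp_rot: [-0.422, -3.112, -0.003]
wrist_force: [-0.2, -0.3, -0.8]
width: 0.659
go d(mm) [ 0.5 -1.1  1.8] a [ 0.08 -0.1   0.04] t 14.28 F [-0.2 -0.3 -0.8] w 0.659 tcp [0.5    0.3512 0.0298]
```

```bash
python3 -m inch '[{"dx":0,"dy":-0.0005,"dz":0.002,"ax":0,"ay":0,"az":0,"fingers":0.1},{"dx":0,"dy":-0.0005,"dz":0.002,"ax":0,"ay":0,"az":0,"fingers":-1},{"dx":0,"dy":-0.0005,"dz":0.002,"ax":0,"ay":0,"az":0,"fingers":-1},{"dx":0,"dy":-0.0005,"dz":0.002,"ax":0,"ay":0,"az":0,"fingers":-1},{"dx":0,"dy":-0.0005,"dz":0.002,"ax":0,"ay":0,"az":0,"fingers":-1},{"dx":0,"dy":-0.0005,"dz":0.002,"ax":0,"ay":0,"az":0,"fingers":-1},{"dx":0,"dy":-0.0005,"dz":0.002,"ax":0,"ay":0,"az":0,"fingers":-1}]' 50
python3 -c "from h import *
go(.4993,.3503,.028,164.5)"
```

```text
time: 15.15
tool_pos: [0.5015, 0.3517, 0.03]
tcp_rot: [0.422, 3.112, 0.006]
wrist_force: [0.3, 0.0, 5.4]
width: 0.455
go d(mm) [ 1.8 -2.   2. ] a [0.24 0.05 0.04] t 15.15 F [0.3 0.  5.4] w 0.455 tcp [0.5015 0.3517 0.03  ]
```

```bash
python3 -m inch '[{"dx":0,"dy":0,"dz":-0.02,"ax":0,"ay":0,"az":0,"fingers":-1},{"dx":0,"dy":0,"dz":-0.07,"ax":0,"ay":0,"az":0,"fingers":-1},{"dx":0,"dy":0,"dz":-0.13,"ax":0,"ay":0,"az":0,"fingers":-1},{"dx":0,"dy":0,"dz":-0.19,"ax":0,"ay":0,"az":0,"fingers":-1},{"dx":0,"dy":0,"dz":-0.21,"ax":0,"ay":0,"az":0,"fingers":-1},{"dx":0,"dy":0,"dz":-0.21,"ax":0,"ay":0,"az":0,"fingers":-1},{"dx":0,"dy":0,"dz":-0.21,"ax":0,"ay":0,"az":0,"fingers":-1}]'
python3 - <<'E'
from h import *
go(.5405,.0,.24,189.4)
for cam in("top","scene"):
    img,W=cloud(cam)
    for m in bot.masks_of(cam,"stacker")[:1]:
        p=W[m["region"]];p=p[~np.isnan(p[:,0])]
        for a,b in((.06,.004),(.114,.006)):
            q=p[np.abs(p[:,2]-a)<b]; print(cam,round(m["p"],2),a,len(q),np.median(q[:,2]).round(4),*rect(q))
st=bot.read_state(); img,W=cloud("wrist"); cv2.imwrite("pics/w7.png",img)
T=R.from_rotvec(st["tcp_rot"])
for m in bot.masks_of("wrist","block_a_center")[:3]:
    p=W[m["region"]];p=p[p[:,2]>.2]
    if len(p)<10: continue
    q=T.inv().apply(p-st["tool_pos"])*1000
    print(round(m["p"],2),m["box"],"tool frame",np.percentile(q,[1,50,99],axis=0).round(1).tolist())
E
```

```text
time: 16.02
tool_pos: [0.4996, 0.3499, 0.2371]
tcp_rot: [-0.422, -3.111, -0.002]
wrist_force: [-0.5, -0.3, -1.4]
width: 0.459
go d(mm) [-132.7 -326.3   -3.4] a [  0.07  -0.12 -24.86] t 16.02 F [-0.5 -0.3 -1.4] w 0.459 tcp [0.4996 0.3499 0.2371]
top 0.73 0.06 1595 0.0604 [ 5.387e+02 -2.000e-01] [159.7  99.8] 9.1
top 0.73 0.114 898 0.1129 [539.3  -0. ] [110.7  39.9] 9.3
scene 0.58 0.06 1442 0.059 [541.8   0.8] [160.6 101.2] 9.4
scene 0.58 0.114 957 0.1114 [5.417e+02 1.000e-01] [112.2  41. ] 9.0
0.7 [247.9, 174.5, 382.6, 448.3] tool frame [[-36.2, -19.4, -26.9], [18.8, -0.2, -25.5], [56.5, 19.3, -10.1]]
```

View pics/w7.png

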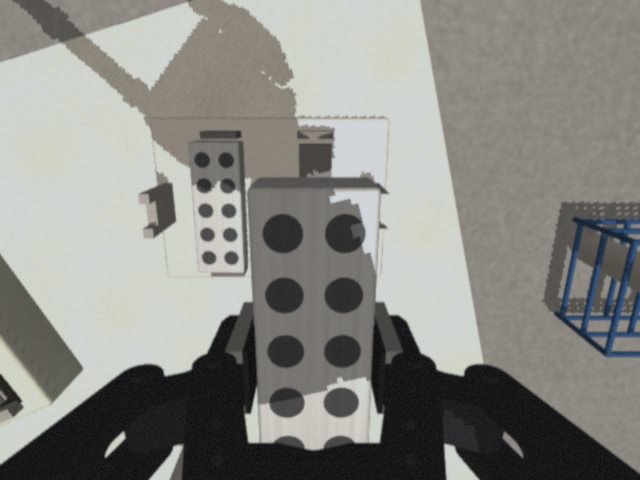

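Block A, seen from (312,180) downwards, is held squarely: its front end is 56.5 mm ahead of the TCP, so its centre is 1.5 mm forward. Block B is still on its seat at (218,205). The pile top measures about 0.112.

```bash
python3 -m inch '[{"dx":-0.134,"dy":-0.3255,"dz":0,"ax":0,"ay":0,"az":-24.7,"fingers":-1},{"dx":-0.134,"dy":-0.3255,"dz":0,"ax":0,"ay":0,"az":-24.7,"fingers":-1},{"dx":-0.134,"dy":-0.3255,"dz":0,"ax":0,"ay":0,"az":-24.7,"fingers":-1},{"dx":-0.134,"dy":-0.3255,"dz":0,"ax":0,"ay":0,"az":-24.7,"fingers":-1},{"dx":-0.134,"dy":-0.3255,"dz":0,"ax":0,"ay":0,"az":-24.7,"fingers":-1},{"dx":-0.134,"dy":-0.3255,"dz":0,"ax":0,"ay":0,"az":-24.7,"fingers":-1},{"dx":-0.134,"dy":-0.3255,"dz":0.04,"ax":0,"ay":0,"az":-24.7,"fingers":-1},{"dx":-0.134,"dy":-0.3255,"dz":0.08,"ax":0,"ay":0,"az":-24.7,"fingers":-1},{"dx":-0.134,"dy":-0.3255,"dz":0.1,"ax":0,"ay":0,"az":-24.7,"fingers":-1},{"dx":-0.134,"dy":-0.3255,"dz":0.1,"ax":0,"ay":0,"az":-24.7,"fingers":-1},{"dx":-0.134,"dy":-0.3255,"dz":0.1,"ax":0,"ay":0,"az":-24.7,"fingers":-1}]'
python3 - <<'E'
from h import *
go(.5419,.0004,.112,189.2)
for cam in("top","scene"):
    img,W=cloud(cam)
    for m in bot.masks_of(cam,"block_a_center")[:4]:
        p=W[m["region"]];p=p[~np.isnan(p[:,0])]
        p=p[p[:,2]>.13]
        if len(p)>20:
            q=p[p[:,2]>np.percentile(p[:,2],95)-.006];print(cam,round(m["p"],2),len(q),np.median(q[:,2]).round(4),*rect(q))
E
```

```text
time: 17.7
tool_pos: [0.5436, 0.0013, 0.1384]
tcp_rot: [-0.253, 3.13, 0.003]
wrist_force: [1.0, -0.1, -1.8]
width: 0.456
go d(mm) [ 1.9 -0.7 26.4] a [0.12 0.08 0.04] t 17.7 F [ 1.  -0.1 -1.8] w 0.456 tcp [0.5436 0.0013 0.1384]
top 0.59 266 0.1635 [503.7  -4.8] [35.5 39.3] 6.2
scene 0.65 674 0.1621 [542.8  14.8] [110.2  69.5] 8.7
```

```bash
python3 -m inch '[{"dx":0.001,"dy":0,"dz":0.01,"ax":0,"ay":0,"az":0,"fingers":-1},{"dx":0.001,"dy":0,"dz":0.018,"ax":0,"ay":0,"az":0,"fingers":-1},{"dx":0.001,"dy":0,"dz":0.021,"ax":0,"ay":0,"az":0,"fingers":-1},{"dx":0.001,"dy":0,"dz":0.023,"ax":0,"ay":0,"az":0,"fingers":-1},{"dx":0.001,"dy":0,"dz":0.024,"ax":0,"ay":0,"az":0,"fingers":-1},{"dx":0.001,"dy":0,"dz":0.024,"ax":0,"ay":0,"az":0,"fingers":-1}]'
python3 -m inch '[{"dx":0,"dy":0,"dz":0.001,"ax":0,"ay":0,"az":0,"fingers":-1},{"dx":0,"dy":0,"dz":0.002,"ax":0,"ay":0,"az":0,"fingers":-1}]'
```

```text
time: 18.65
tool_pos: [0.5431, 0.0012, 0.115]
tcp_rot: [-0.253, 3.129, 0.003]
wrist_force: [0.6, 0.7, -1.5]
width: 0.453
time: 18.9
tool_pos: [0.5433, 0.0012, 0.1131]
tcp_rot: [-0.253, 3.128, 0.003]
wrist_force: [0.3, -0.3, -1.9]
width: 0.454
```

```bash
for i in 1; do python3 -m inch '[{"dx":0,"dy":0,"dz":0.001,"ax":0,"ay":0,"az":0,"fingers":-1},{"dx":0,"dy":0,"dz":0.002,"ax":0,"ay":0,"az":0,"fingers":-1}]'; done
python3 -m inch '[{"dx":0,"dy":0,"dz":0.001,"ax":0,"ay":0,"az":0,"fingers":-1},{"dx":0,"dy":0,"dz":0.002,"ax":0,"ay":0,"az":0,"fingers":-1}]'
```

```text
time: 19.15
tool_pos: [0.5433, 0.0013, 0.1114]
tcp_rot: [-0.253, 3.128, 0.003]
wrist_force: [-1.6, 0.2, 1.3]
width: 0.458
time: 19.4
tool_pos: [0.5433, 0.0013, 0.11]
tcp_rot: [-0.253, 3.128, 0.003]
wrist_force: [-3.5, 0.4, 5.4]
width: 0.454
```

Touch felt: the force went from −1.9 to +5.4 N at TCP z of about 0.111. Next I hold briefly, then open.

```bash
python3 -m inch '[{"dx":0,"dy":0,"dz":-0.001,"ax":0,"ay":0,"az":0,"fingers":-1},{"dx":0,"dy":0,"dz":-0.001,"ax":0,"ay":0,"az":0,"fingers":0.2},{"dx":0,"dy":0,"dz":-0.001,"ax":0,"ay":0,"az":0,"fingers":0.4},{"dx":0,"dy":0,"dz":-0.001,"ax":0,"ay":0,"az":0,"fingers":0.4},{"dx":0,"dy":0,"dz":-0.001,"ax":0,"ay":0,"az":0,"fingers":0.4},{"dx":0,"dy":0,"dz":-0.001,"ax":0,"ay":0,"az":0,"fingers":0.4}]'
python3 -m inch '[{"dx":0,"dy":0,"dz":-0.03,"ax":0,"ay":0,"az":0,"fingers":0.4},{"dx":0,"dy":0,"dz":-0.08,"ax":0,"ay":0,"az":0,"fingers":0.4},{"dx":0,"dy":0,"dz":-0.12,"ax":0,"ay":0,"az":0,"fingers":0.32},{"dx":0,"dy":0,"dz":-0.12,"ax":0,"ay":0,"az":0,"fingers":0.32},{"dx":0,"dy":0,"dz":-0.12,"ax":0,"ay":0,"az":0,"fingers":0.32}]'
python3 look.py pics/w8.png stacker:.136 block_a_center:.136
python3 -c "from h import *
go(.475,.2745,.2,164.4)
for cam in('top','scene'):
  img,W=cloud(cam)
  for n in ('stacker','block_a_center'):
    for m in bot.masks_of(cam,n)[:4]:
      p=W[m['region']];p=p[np.abs(p[:,2]-.137)<.007]
      if len(p)>99: print(cam,n,round(m['p'],2),len(p),np.median(p[:,2]).round(4),*rect(p))"
```

```text
time: 20.15
tool_pos: [0.5433, 0.0013, 0.1109]
tcp_rot: [-0.253, 3.128, 0.003]
wrist_force: [-1.1, 0.0, -0.1]
width: 0.7
time: 20.78
tool_pos: [0.5427, 0.001, 0.2305]
tcp_rot: [-0.253, 3.129, 0.003]
wrist_force: [-0.3, -0.1, -0.2]
width: 0.659
block_a_center 0.87 [279.1, 152.1, 349.6, 319.6] 10994 0.1374 [541.6   0.7] [109.7  40.1] 9.2
go d(mm) [ 22.  280.6  29.7] a [ 0.14 -0.04 24.84] t 20.93 F [-1.1  0.3 -0.1] w 0.658 tcp [0.5418 0.001  0.229 ]
top block_a_center 0.62 431 0.1364 [512.6  -4. ] [53.4 38.6] 9.9
scene block_a_center 0.88 1016 0.1347 [5.431e+02 4.000e-01] [112.6  41.9] 9.2
```

View pics/w8.png

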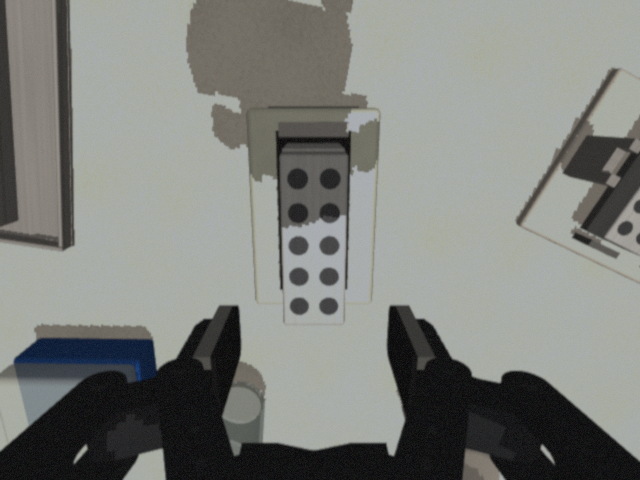

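Block A lies squarely on the pile, from (315,150) to (314,322): wrist estimate (541.6, 0.7), yaw 9.2°, top at about 0.136. Next is block B.

```bash
python3 -m inch '[{"dx":0.022,"dy":0.2805,"dz":0,"ax":0,"ay":0,"az":24.8,"fingers":0.32},{"dx":0.022,"dy":0.2805,"dz":0,"ax":0,"ay":0,"az":24.8,"fingers":0.32},{"dx":0.022,"dy":0.2805,"dz":0,"ax":0,"ay":0,"az":24.8,"fingers":0.32},{"dx":0.022,"dy":0.2805,"dz":0,"ax":0,"ay":0,"az":24.8,"fingers":0.32},{"dx":0.022,"dy":0.2805,"dz":0,"ax":0,"ay":0,"az":24.8,"fingers":0.32},{"dx":0.022,"dy":0.2805,"dz":0.03,"ax":0,"ay":0,"az":24.8,"fingers":0.32},{"dx":0.022,"dy":0.2805,"dz":0.03,"ax":0,"ay":0,"az":24.8,"fingers":0.32},{"dx":0.022,"dy":0.2805,"dz":0.03,"ax":0,"ay":0,"az":24.8,"fingers":0.32}]'
python3 look.py pics/w9.png block_a_center:.055
python3 -c "from h import *
go(.475,.2745,.028,164.4)"
```

```text
time: 22.22
tool_pos: [0.4763, 0.2741, 0.2013]
tcp_rot: [0.426, 3.111, 0.004]
wrist_force: [-0.4, 1.0, -0.5]
width: 0.661
go d(mm) [  2.5  -0.9 174.1] a [ 0.23  0.15 -0.02] t 22.32 F [-0.1 -0.5 -0.1] w 0.658 tcp [0.477  0.2741 0.2021]
```

```bash
python3 - <<'E'
from h import *
img,W=cloud("wrist")
p=W.reshape(-1,3);p=p[(np.abs(p[:,2]-.0554)<.004)&(np.hypot(p[:,0]-.475,p[:,1]-.274)<.065)]
print(len(p),*rect(p))
go(.475,.2745,.03,164.4)
E
python3 -m inch '[{"dx":0.002,"dy":-0.001,"dz":0.06,"ax":0,"ay":0,"az":0,"fingers":0.32},{"dx":0.002,"dy":-0.001,"dz":0.1,"ax":0,"ay":0,"az":0,"fingers":0.32},{"dx":0.002,"dy":-0.001,"dz":0.12,"ax":0,"ay":0,"az":0,"fingers":0.32},{"dx":0.002,"dy":-0.001,"dz":0.12,"ax":0,"ay":0,"az":0,"fingers":0.32}]'
python3 -c "from h import *
go(.475,.2745,.03,164.4)"
```

```text
8084 [470.1 256.6] [ 77.5 110.1] 73.9
go d(mm) [  2.5  -0.9 172.2] a [ 0.24  0.15 -0.03] t 22.38 F [ 0.3 -0.6  0.4] w 0.658 tcp [0.477  0.2741 0.2022]
time: 22.88
tool_pos: [0.4744, 0.273, 0.0809]
tcp_rot: [0.428, 3.112, 0.003]
wrist_force: [-0.3, -0.3, -0.2]
width: 0.656
go d(mm) [-0.2  1.5 50.9] a [ 0.11  0.02 -0.08] t 22.88 F [-0.3 -0.3 -0.2] w 0.656 tcp [0.4744 0.273  0.0809]
```

```bash
python3 -m inch '[{"dx":0,"dy":0.001,"dz":0.03,"ax":0,"ay":0,"az":0,"fingers":0.32},{"dx":0,"dy":0.001,"dz":0.048,"ax":0,"ay":0,"az":0,"fingers":0.32},{"dx":0,"dy":0.001,"dz":0.052,"ax":0,"ay":0,"az":0,"fingers":0.32},{"dx":0,"dy":0.001,"dz":0.052,"ax":0,"ay":0,"az":0,"fingers":0.32},{"dx":0,"dy":0.001,"dz":0.052,"ax":0,"ay":0,"az":0,"fingers":0.1},{"dx":0,"dy":0.001,"dz":0.052,"ax":0,"ay":0,"az":0,"fingers":-1},{"dx":0,"dy":0.001,"dz":0.052,"ax":0,"ay":0,"az":0,"fingers":-1},{"dx":0,"dy":0.001,"dz":0.052,"ax":0,"ay":0,"az":0,"fingers":-1},{"dx":0,"dy":0.001,"dz":0.052,"ax":0,"ay":0,"az":0,"fingers":-1},{"dx":0,"dy":0.001,"dz":0.052,"ax":0,"ay":0,"az":0,"fingers":-1},{"dx":0,"dy":0.001,"dz":0.052,"ax":0,"ay":0,"az":0,"fingers":-1}]' 50
python3 -c "from h import *
go(.475,.2745,.03,164.4)"
```

```text
time: 24.25
tool_pos: [0.4758, 0.2747, 0.0302]
tcp_rot: [0.428, 3.11, 0.005]
wrist_force: [-0.9, 0.5, 7.2]
width: 0.457
go d(mm) [ 0.7 -0.4  0.2] a [ 0.21  0.12 -0.08] t 24.25 F [-0.9  0.5  7.2] w 0.457 tcp [0.4758 0.2747 0.0302]
```

```bash
python3 -m inch '[{"dx":0,"dy":0,"dz":-0.02,"ax":0,"ay":0,"az":0,"fingers":-1},{"dx":0,"dy":0,"dz":-0.07,"ax":0,"ay":0,"az":0,"fingers":-1},{"dx":0,"dy":0,"dz":-0.13,"ax":0,"ay":0,"az":0,"fingers":-1},{"dx":0,"dy":0,"dz":-0.19,"ax":0,"ay":0,"az":0,"fingers":-1},{"dx":0,"dy":0,"dz":-0.21,"ax":0,"ay":0,"az":0,"fingers":-1},{"dx":0,"dy":0,"dz":-0.21,"ax":0,"ay":0,"az":0,"fingers":-1},{"dx":0,"dy":0,"dz":-0.21,"ax":0,"ay":0,"az":0,"fingers":-1}]'
python3 - <<'E'
from h import *
st=bot.read_state(); img,W=cloud("wrist"); cv2.imwrite("pics/w10.png",img)
T=R.from_rotvec(st["tcp_rot"])
for m in bot.masks_of("wrist","block_a_center")[:3]:
    p=W[m["region"]];p=p[p[:,2]>.2]
    if len(p)<10: continue
    q=T.inv().apply(p-st["tool_pos"])*1000
    print(round(m["p"],2),m["box"],"tool frame",np.percentile(q,[1,50,99],axis=0).round(1).tolist())
go(.5422,.0008,.24,189.2)
E
```

```text
time: 25.12
tool_pos: [0.4735, 0.2733, 0.237]
tcp_rot: [-0.428, -3.111, -0.0]
wrist_force: [0.2, -0.6, -2.5]
width: 0.458
go d(mm) [-139.7 -243.7   -3.4] a [ 1.000e-02 -1.300e-01 -2.488e+01] t 25.23 F [ 0.2 -0.6 -2.1] w 0.457 tcp [0.4735 0.2732 0.2368]
```

```bash
python3 - <<'E'
from h import *
st=bot.read_state(); img,W=cloud("wrist"); cv2.imwrite("pics/w10.png",img)
T=R.from_rotvec(st["tcp_rot"])
p=W.reshape(-1,3); q=T.inv().apply(p-st["tool_pos"])*1000
q=q[(np.abs(q[:,2]+25)<4)&(np.abs(q[:,1])<19)]
print(len(q),np.percentile(q,[1,50,99],axis=0).round(1).tolist())
E
```

```text
29540 [[-36.6, -18.6, -26.7], [16.3, 0.1, -25.3], [54.8, 18.6, -23.7]]
```

View pics/w10.png

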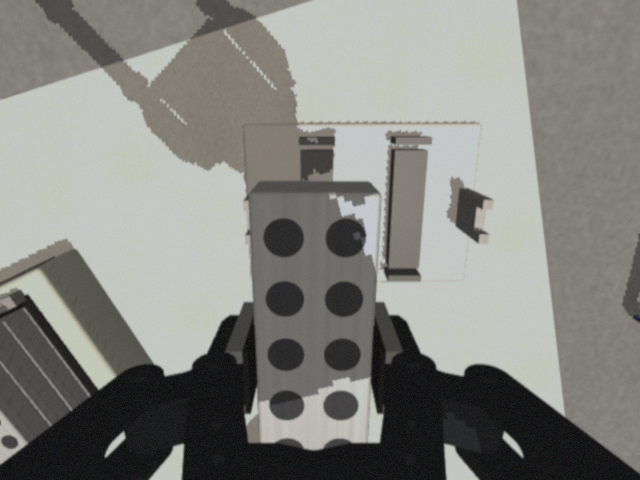

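Block B, from (315,185) down, is held squarely; its front end is at 55 mm, so it is centred on the TCP. Both seats are empty. Next I carry it to the pile.

```bash
python3 -m inch '[{"dx":-0.1385,"dy":-0.244,"dz":0,"ax":0,"ay":0,"az":-24.9,"fingers":-1},{"dx":-0.1385,"dy":-0.244,"dz":0,"ax":0,"ay":0,"az":-24.9,"fingers":-1},{"dx":-0.1385,"dy":-0.244,"dz":0,"ax":0,"ay":0,"az":-24.9,"fingers":-1},{"dx":-0.1385,"dy":-0.244,"dz":0,"ax":0,"ay":0,"az":-24.9,"fingers":-1},{"dx":-0.1385,"dy":-0.244,"dz":0,"ax":0,"ay":0,"az":-24.9,"fingers":-1},{"dx":-0.1385,"dy":-0.244,"dz":0,"ax":0,"ay":0,"az":-24.9,"fingers":-1},{"dx":-0.1385,"dy":-0.244,"dz":0.04,"ax":0,"ay":0,"az":-24.9,"fingers":-1},{"dx":-0.1385,"dy":-0.244,"dz":0.072,"ax":0,"ay":0,"az":-24.9,"fingers":-1},{"dx":-0.1385,"dy":-0.244,"dz":0.072,"ax":0,"ay":0,"az":-24.9,"fingers":-1},{"dx":-0.1385,"dy":-0.244,"dz":0.072,"ax":0,"ay":0,"az":-24.9,"fingers":-1}]'
python3 -c "from h import *
go(.541,.0006,.139,189.2)"
```

```text
time: 26.52
tool_pos: [0.5414, 0.0018, 0.1655]
tcp_rot: [0.254, -3.13, -0.001]
wrist_force: [0.1, -0.4, -0.9]
width: 0.456
go d(mm) [ 0.5 -1.1 26.5] a [ 0.05 -0.07  0.07] t 26.52 F [ 0.1 -0.4 -0.9] w 0.456 tcp [0.5414 0.0018 0.1655]
```

```bash
python3 -m inch '[{"dx":0,"dy":-0.001,"dz":0.012,"ax":0,"ay":0,"az":0,"fingers":-1},{"dx":0,"dy":-0.001,"dz":0.02,"ax":0,"ay":0,"az":0,"fingers":-1},{"dx":0,"dy":-0.001,"dz":0.024,"ax":0,"ay":0,"az":0,"fingers":-1},{"dx":0,"dy":-0.001,"dz":0.026,"ax":0,"ay":0,"az":0,"fingers":-1},{"dx":0,"dy":-0.001,"dz":0.026,"ax":0,"ay":0,"az":0,"fingers":-1}]'
python3 -m inch '[{"dx":0,"dy":0,"dz":0.001,"ax":0,"ay":0,"az":0,"fingers":-1},{"dx":0,"dy":0,"dz":0.002,"ax":0,"ay":0,"az":0,"fingers":-1}]'
```

```text
time: 27.15
tool_pos: [0.5415, 0.0007, 0.1394]
tcp_rot: [0.254, -3.13, -0.001]
wrist_force: [-0.4, -0.1, -2.1]
width: 0.457
time: 27.4
tool_pos: [0.5417, 0.0007, 0.1376]
tcp_rot: [0.254, -3.13, -0.001]
wrist_force: [-0.0, -0.3, -1.7]
width: 0.454
```

```bash
python3 -m inch '[{"dx":0,"dy":0,"dz":0.001,"ax":0,"ay":0,"az":0,"fingers":-1},{"dx":0,"dy":0,"dz":0.002,"ax":0,"ay":0,"az":0,"fingers":-1}]'
python3 -m inch '[{"dx":0,"dy":0,"dz":0.001,"ax":0,"ay":0,"az":0,"fingers":-1},{"dx":0,"dy":0,"dz":0.0015,"ax":0,"ay":0,"az":0,"fingers":-1}]'
```

```text
time: 27.65
tool_pos: [0.5418, 0.0007, 0.1357]
tcp_rot: [0.254, -3.131, -0.001]
wrist_force: [-0.8, 1.0, -0.7]
width: 0.461
time: 27.9
tool_pos: [0.5418, 0.0007, 0.1346]
tcp_rot: [0.254, -3.131, -0.001]
wrist_force: [-1.9, 0.9, 2.8]
width: 0.459
```

```bash
python3 -m inch '[{"dx":0,"dy":0,"dz":0.001,"ax":0,"ay":0,"az":0,"fingers":-1},{"dx":0,"dy":0,"dz":0.001,"ax":0,"ay":0,"az":0,"fingers":-1}]'
python3 -m inch '[{"dx":0,"dy":0,"dz":-0.001,"ax":0,"ay":0,"az":0,"fingers":-1},{"dx":0,"dy":0,"dz":-0.001,"ax":0,"ay":0,"az":0,"fingers":0.2},{"dx":0,"dy":0,"dz":-0.001,"ax":0,"ay":0,"az":0,"fingers":0.4},{"dx":0,"dy":0,"dz":-0.001,"ax":0,"ay":0,"az":0,"fingers":0.4},{"dx":0,"dy":0,"dz":-0.001,"ax":0,"ay":0,"az":0,"fingers":0.4},{"dx":0,"dy":0,"dz":-0.001,"ax":0,"ay":0,"az":0,"fingers":0.4}]'
python3 -m inch '[{"dx":0,"dy":0,"dz":-0.03,"ax":0,"ay":0,"az":0,"fingers":0.4},{"dx":0,"dy":0,"dz":-0.08,"ax":0,"ay":0,"az":0,"fingers":0.4},{"dx":0,"dy":0,"dz":-0.12,"ax":0,"ay":0,"az":0,"fingers":0.4},{"dx":0,"dy":0,"dz":-0.12,"ax":0,"ay":0,"az":0,"fingers":0.4},{"dx":0,"dy":0,"dz":-0.12,"ax":0,"ay":0,"az":0,"fingers":0.4}]'
python3 - <<'E'
from h import *
img,W=cloud("wrist"); cv2.imwrite("pics/w11.png",img)
p=W.reshape(-1,3);n=np.hypot(p[:,0]-.541,p[:,1])<.09
for z in(.06,.159):
    q=p[n&(np.abs(p[:,2]-z-.0015)<.004)];print("wrist",z,len(q),np.median(q[:,2]).round(4),*rect(q))
q=p[n&(np.abs(p[:,2]-.16)<.006)]
c,*_=np.linalg.lstsq(np.c_[q[:,:2],np.ones(len(q))],q[:,2],rcond=None);print("slope",c[:2].round(4))
img,W=cloud("scene");p=W.reshape(-1,3);n=np.hypot(p[:,0]-.541,p[:,1])<.1
for z in(.059,.158):
    q=p[n&(np.abs(p[:,2]-z)<.005)];print("scene",z,len(q),np.median(q[:,2]).round(4),*rect(q))
img,W=cloud("top")
for m in bot.masks_of("top","bar_center")[:1]:
    q=W[m["region"]];print("bar",m["p"],*rect(q[~np.isnan(q[:,0])]))
E
```

```text
time: 28.15
tool_pos: [0.5419, 0.0007, 0.134]
tcp_rot: [0.254, -3.131, -0.001]
wrist_force: [-3.8, -0.8, 4.7]
width: 0.462
time: 28.9
tool_pos: [0.5419, 0.0007, 0.135]
tcp_rot: [0.254, -3.131, -0.001]
wrist_force: [0.6, -1.0, -0.2]
width: 0.697
time: 29.52
tool_pos: [0.5416, 0.0006, 0.2546]
tcp_rot: [0.254, -3.131, -0.001]
wrist_force: [-0.5, 0.3, -0.6]
width: 0.696
wrist 0.06 10621 0.0613 [5.396e+02 3.000e-01] [159.1  99.9] 9.2
wrist 0.159 10953 0.1608 [5.419e+02 5.000e-01] [110.5  40.1] 8.8
slope [0.0014 0.    ]
scene 0.059 1502 0.0591 [542.4   0.6] [161.  101.6] 9.8
scene 0.158 1062 0.1582 [5.426e+02 2.000e-01] [112.5  42.2] 9.4
bar 0.96 [ 501.3 -280.7] [199.   24.3] 0.0
```

View pics/w11.png

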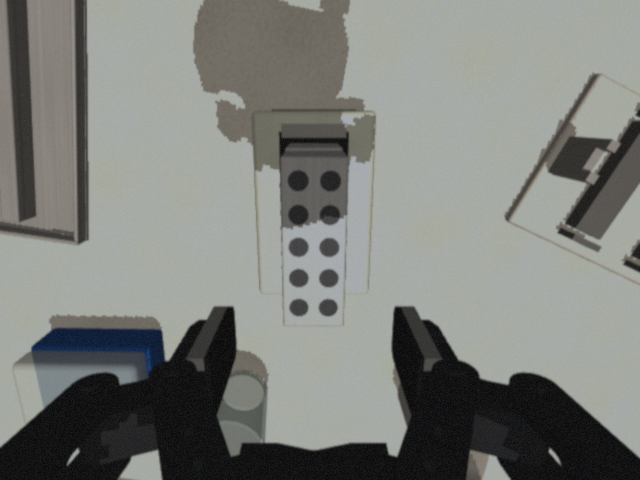

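Block B, from (315,148) to (314,325), lies squarely on top of block A, level and within about 2 mm of the stacker's axis. The bar is still in the tray at upper left and the gripper is clear, so I'm handing in.

```bash
python3 -c "from h import *
print(bot.finish_job())"
```

```text
the job is handed in; nothing more can be done
None
```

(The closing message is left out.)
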